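# Pack the cheese wedges head to tail in the dish and cover it

### The job

Put the three cheese wedges from the chopping board into the well of the cheese dish beside the one already there, all flat and upright in one row, alternately head to tail so that they fill it, leaving the first wedge in its place. Then set the ceramic cover gently over them, down on the ledge of the dish all round, and leave the things standing about where they are.

Things in the scene. Friction and masses are not known exactly. Their poses are not given: they have to be found in the camera images.
- dish: wooden base of the cheese dish, fixed, 97 (x) by 178 (y) mm. Origin: centre of underside. A well 65 (x) by 146 (y), floor 8 above the origin; round it a ledge 11 wide at height 13; round that a lip at height 17, 87 by 168 inside. Four wedges lie across it (length along x), spread evenly at y = 49, 16, -16, -49; head to tail they take 137 of the 146, otherwise they do not fit
- wedge_in: cheese wedge with brown rind, 60 long, 40 tall, 43 wide at the rind, 18 at the blunt tip (31 halfway), about 80 g. Origin: centre of the underside, halfway along; x points from rind to tip. Rind face and tip face (flat over the middle 15) are upright, parallel, 60 apart: grip it there. Already lies at the +y end of the dish's well, tip to the dish's +x; stays there
- wedge_a: cheese wedge with brown rind, 60 long, 40 tall, 43 wide at the rind, 18 at the blunt tip (31 halfway), about 80 g. Origin: centre of the underside, halfway along; x points from rind to tip. Rind face and tip face (flat over the middle 15) are upright, parallel, 60 apart: grip it there. Lies on the chopping board at the start, turned either way
- wedge_b: cheese wedge with brown rind, 60 long, 40 tall, 43 wide at the rind, 18 at the blunt tip (31 halfway), about 80 g. Origin: centre of the underside, halfway along; x points from rind to tip. Rind face and tip face (flat over the middle 15) are upright, parallel, 60 apart: grip it there. Lies on the chopping board at the start, turned either way
- wedge_c: cheese wedge with brown rind, 60 long, 40 tall, 43 wide at the rind, 18 at the blunt tip (31 halfway), about 80 g. Origin: centre of the underside, halfway along; x points from rind to tip. Rind face and tip face (flat over the middle 15) are upright, parallel, 60 apart: grip it there. Lies on the chopping board at the start, turned either way
- wedge_in_tip (a point): middle of the tip face of wedge_in, 30 mm from its origin along x, 20 up
- wedge_a_tip (a point): middle of the tip face of wedge_a, 30 mm from its origin along x, 20 up
- wedge_b_tip (a point): middle of the tip face of wedge_b, 30 mm from its origin along x, 20 up
- wedge_c_tip (a point): middle of the tip face of wedge_c, 30 mm from its origin along x, 20 up
- board: wooden chopping board, 190 (x) by 300 (y), top 21 mm above its origin (centre of the underside); it stays put
- cover: white ceramic cover, open below, 79 (x) by 160 (y) outside, 71 by 152 and 42 high inside, top at 46, about 350 g. Origin: centre of its open mouth; y is its long side. Stands on the worktop mouth down. On the dish it stands on the ledge, origin 13 above the dish's, with 4 mm play all round inside the lip; either way round is right
- cover_tab (a point): middle of the upright grip tab on top of the cover: 14 thick (x), 44 long (y), 24 tall; this point is 58 mm above the cover's origin, the tab's top at 70
- tuna_tin: low tin, 86 across, 40 tall, origin centre of underside; a bystander
- salt_shaker: grey salt shaker, 44 across, 90 tall, origin centre of underside; a bystander
- herb_jar: spice jar with a mustard-yellow cap, 43 across, 102 tall, origin centre of underside; a bystander
Not all that is in view belongs to the job. Leave any green or purple look-alike of the wedge_c alone.

How it is judged:
On the way:
1. the four wedges lie flat in the well of the dish in one row, alternately head to tail (((y of wedge_a in the frame of dish between 0.0074 and 0.0254 m and x of wedge_a_tip in the frame of dish below -0.015 m) or (y of wedge_a in the frame of dish between -0.0254 and -0.0074 m and x of wedge_a_tip in the frame of dish above 0.015 m) or (y of wedge_a in the frame of dish between -0.0582 and -0.0402 m and x of wedge_a_tip in the frame of dish below -0.015 m)) and x of wedge_a in the frame of dish between -0.006 and 0.006 m and z of each of wedge_a, wedge_b, wedge_c, wedge_in in the frame of dish below 0.0105 m and angle between each of wedge_a, wedge_b, wedge_c, wedge_in's own z axis and vertical below 0.08 rad and angle between the x axis of each of wedge_a, wedge_b, wedge_c, wedge_in and the x axis of dish, either way round below 0.17 rad and ((y of wedge_b in the frame of dish between 0.0074 and 0.0254 m and x of wedge_b_tip in the frame of dish below -0.015 m) or (y of wedge_b in the frame of dish between -0.0254 and -0.0074 m and x of wedge_b_tip in the frame of dish above 0.015 m) or (y of wedge_b in the frame of dish between -0.0582 and -0.0402 m and x of wedge_b_tip in the frame of dish below -0.015 m)) and x of wedge_b in the frame of dish between -0.006 and 0.006 m and ((y of wedge_c in the frame of dish between 0.0074 and 0.0254 m and x of wedge_c_tip in the frame of dish below -0.015 m) or (y of wedge_c in the frame of dish between -0.0254 and -0.0074 m and x of wedge_c_tip in the frame of dish above 0.015 m) or (y of wedge_c in the frame of dish between -0.0582 and -0.0402 m and x of wedge_c_tip in the frame of dish below -0.015 m)) and x of wedge_c in the frame of dish between -0.006 and 0.006 m and y of wedge_in in the frame of dish between 0.0402 and 0.0582 m and x of wedge_in_tip in the frame of dish above 0.015 m and x of wedge_in in the frame of dish between -0.006 and 0.006 m), for 0.2 s.
At the end, for the whole second after the job is handed in: All four wedges upright on the floor of the well, in a row across it (each within 9 mm and 10 degrees of its place), neighbours pointing opposite ways, the first as it was; the cover level on the ledge inside the lip (within 2.5 mm of down, 6.5 mm of centred); all released and at rest (all of step 1 and x of cover in the frame of dish between -0.0065 and 0.0065 m and y of cover in the frame of dish between -0.0065 and 0.0065 m and z of cover in the frame of dish below 0.0155 m and angle between cover's own z axis and vertical below 0.04 rad and angle between the y axis of cover and the y axis of dish, either way round below 0.15 rad and linear speed of each of wedge_a, wedge_b, wedge_c, wedge_in, cover below 0.02 m/s); the robot touches nothing.
It fails at once if the ceramic cover is dropped onto the dish (comes down on it faster than 0.4 m/s) (horizontal distance between cover and dish below 0.03 m and z of cover in the frame of dish below 0.03 m and linear speed of cover above 0.4 m/s).
It fails at once if the tuna tin is pushed away by more than 4 cm or knocked over (distance of tuna_tin from where it was at the start of the episode above 0.04 m or angle between tuna_tin's own z axis and vertical above 0.5 rad).
It fails at once if the salt shaker is pushed away by more than 4 cm or knocked over (distance of salt_shaker from where it was at the start of the episode above 0.04 m or angle between salt_shaker's own z axis and vertical above 0.5 rad).
It fails at once if the herb jar is pushed away by more than 4 cm or knocked over (distance of herb_jar from where it was at the start of the episode above 0.04 m or angle between herb_jar's own z axis and vertical above 0.5 rad).
It also fails if it takes over 72 s, if anything falls off the work surface, if the arm or the gripper's body presses on something with over 40 N, if the wrist force passes 120 N, or if a joint passes its speed limit or range.

### The arm

A 6-joint arm with a two-finger parallel gripper is mounted at the origin on a cart in front of the work surface, level with it; the furniture and walls round the work are solid. World frame = base frame: x ahead of the robot, y to its left, z up, the work surface at z = 0. Lengths are in m, angles in rad, forces in N, time in s.
With the tool pointing down it reaches from about 0.325 to 0.9 m from the base axis. Payload 6.1 kg.
Tool frame: the origin (TCP) lies midway between the tips of the shut fingers; the grasp point (between the pads) lies 19 mm behind it; z points along the fingers, y is the line along which they close (so a half turn about z gives the same grasp; the last joint's range is limited). The gripper opens to 85 mm and grips with 20 to 120 N. Pads are 22 mm wide; open, the fingers measure 114 mm over their backs; the gripper's body (76 mm by 85 mm) begins 54 mm behind the grasp point. The pads swing forward as they close: fully open they stand 13 mm farther back than shut.
Start: joints at [-1.376, 0.22, 1.526, -0, 1.395, -0.126], TCP at [0.197, -0.593, 0.231] pointing down, gripper open.
Joint ranges: [-2.98, 2.98], [-0.91, 2.08], [0.09, 2.57], [-1.24, 4.39], [0.2, 2.65], [-2.68, 2.68]. Speed limits (rad/s): [2.57, 2.57, 3.01, 3.14, 3.14, 3.14].

### API

Orientations are given as [roll, pitch, yaw] about the fixed x, y, z axes, in that order (R = Rz(yaw) Ry(pitch) Rx(roll)).
In Python, from plant import movep, move_l, set_joints, gripper_to, hold, inverse_kinematics, observe, get_image, get_calibration, Unreachable, job_done gives the robot as it stands. Calls block until the motion is done:
- movep(position, orientation): joint-space move of the TCP to a pose.
- move_l(position, feed=0.15, rotation=None, max_force=None): straight line of the TCP; rotation=None keeps the orientation; feed is the mean speed in m/s. With max_force (N) it stops when the force on the tool has changed by that much, and returns True; else False.
- set_joints(angles): joint-space move.
- gripper_to(opening, f_grip=None): finger opening in m; f_grip is the grip in N (None keeps the last); returns when the fingers have stopped.
- hold(seconds).
- inverse_kinematics(position, orientation): joint angles nearest the present ones, or None.
- observe(): the state.
- get_image(name): name is "scene" or "top" or "wrist"; returns (picture, depth): 400x640x3 uint8, red, green, blue; 400x640 float32, m along the optical axis (not along the pixel's ray), 0 where there is no reading.
- get_calibration(name): a dict with "intrinsics" (3x3 intrinsics, pixels), "world_from_camera" (4x4, takes a point from camera to world coordinates). Camera axes: x right, y down, z forward; pixel columns grow to the right and rows downward; lengths in m; the calibration is good to about 2 mm. A picture is of the moment at which its call begins: read the wrist's pose just before it. get_calibration takes no time and is no camera call; for the wrist camera it gives the pose at the moment of the call.
A pose or a line that the arm cannot do raises Unreachable and nothing moves.
- job_done(): hands the job in; it is judged then, once.
The state is a dict: "time_s": time; "q": joint angles; "joint_velocities": joint speeds; "joint_torque": joint torques, N m; "eef_pos": TCP position; "tcp_rot": TCP orientation; "ft_force": force on the tool from outside, world axes, zero at the start; "torque": the same for the moment, N m; "opening": finger opening in m; "grasp_force": force on a finger pad.
Only numpy, scipy, OpenCV 4.12 (cv2) and the standard library are available. Lean on these libraries where they do the work, as an engineer would, in place of code of your own. Each camera call takes 0.05 s, during which the arm holds its last target. There are 200 camera calls.

## Working session

There is one attempt and no reset: what is moved stays moved. The work goes in short steps, each a Python script; the robot and the scene stay as the last script left them, time stands still between calls to the robot, and variables do not carry over. Pictures are saved under pics/ and viewed, at most 10 in all, crops included, and the job is handed in when it is done.

```bash
mkdir -p pics; ls; python3 - <<'E'
from plant import *
import cv2,numpy as np
for n in ("top","scene"):
    im,d=get_image(n); np.savez(f"{n}0.npz",im=im,d=d); cv2.imwrite(f"pics/{n}0.png",im[:,:,::-1])
    c=get_calibration(n); print(n,np.round(c["intrinsics"],1).tolist(),np.round(c["world_from_camera"],3).tolist())
print(observe()["time_s"])
E
```

```text
pics
top [[466.4, 0.0, 321.3], [0.0, 466.4, 202.8], [0.0, 0.0, 1.0]] [[-0.049, -0.978, 0.201, 0.25], [-0.999, 0.048, -0.008, 0.222], [-0.001, -0.201, -0.98, 1.523], [0.0, 0.0, 0.0, 1.0]]
scene [[502.8, 0.0, 320.2], [0.0, 502.8, 204.0], [0.0, 0.0, 1.0]] [[-0.902, -0.25, 0.352, 0.031], [-0.432, 0.54, -0.723, 1.311], [-0.009, -0.804, -0.595, 0.978], [0.0, 0.0, 0.0, 1.0]]
0.1
```

View pics/top0.png

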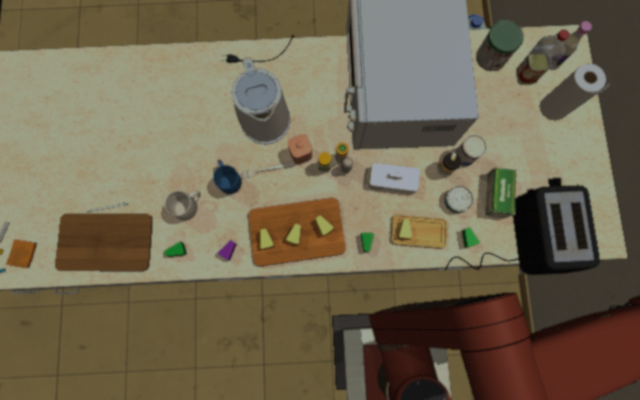

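View pics/scene0.png

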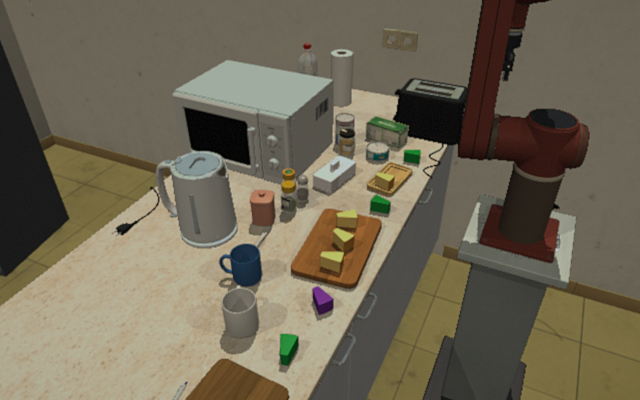

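Top view: the yellow wedges with brown rinds on the board are at (265,239), (294,234) and (324,226). The dish is at (419,232) with wedge_in at (406,230), and the cover is at (395,178). The green pieces (175,250), (367,241), (470,237) and the purple one (228,249) are decoys because of their colour. Next I'll get coarse positions and take wrist close-ups.

```bash
cat > h.py <<'E'
from plant import *
import cv2,numpy as np
def cast(c,uv,z):
    K,T=c["intrinsics"],c["world_from_camera"]
    uv=np.atleast_2d(uv).astype(float)
    r=np.c_[(uv-[K[0,2],K[1,2]])/[K[0,0],K[1,1]],np.ones(len(uv))]@T[:3,:3].T
    return (T[:3,3]+r*((z-T[2,3])/r[:,2])[:,None])
def down(yaw): return [np.pi,0,yaw]
def shot(n,name):
    c=get_calibration(n); im,d=get_image(n)
    np.savez(name+".npz",im=im,d=d,K=c["intrinsics"],T=c["world_from_camera"]); cv2.imwrite(f"pics/{name}.png",im[:,:,::-1])
    return c,im,d
def blobs(m,amin):
    m=cv2.morphologyEx(m.astype(np.uint8),cv2.MORPH_OPEN,np.ones((3,3)))
    return [k for k in cv2.findContours(m,0,cv2.CHAIN_APPROX_NONE)[0] if cv2.contourArea(k)>amin]
E
python3 - <<'E'
from h import *
o=observe(); print(o["tcp_rot"],o["opening"])
c=get_calibration("top")
for n,uv,z in [("w1",(265,239),.06),("w2",(294,234),.06),("w3",(324,226),.06),("win",(406,230),.048),("dish",(419,232),.015),("cov",(395,176),.065),("salt",(346,165),.09),("herb",(325,160),.1),("herb?",(342,150),.1),("tin",(459,199),.04)]:
    print(n,np.round(cast(c,uv,z)[0],3))
T=get_calibration("wrist")["world_from_camera"]; print("wrist cam",np.round(T,3).tolist(), np.round(o["eef_pos"],3), np.round(get_calibration("wrist")["intrinsics"],0).tolist())
for p in ([.45,.28,.36],[.45,-.09,.36],[.6,-.05,.3]):
    print([None if (q:=inverse_kinematics(p,down(y))) is None else np.round(q,2).tolist() for y in (0,np.pi/2,-np.pi/2,np.pi)])
E
```

```text
[-3.13989280e+00 -2.38276560e-04  3.20774629e-01] 0.08537700550994455
w1 [0.443 0.392 0.06 ]
w2 [0.454 0.3   0.06 ]
w3 [0.475 0.204 0.06 ]
win [ 0.451 -0.056  0.048]
dish [ 0.447 -0.104  0.015]
cov [ 0.626 -0.033  0.065]
salt [0.664 0.125 0.09 ]
herb [0.68  0.191 0.1  ]
herb? [0.711 0.135 0.1  ]
tin [ 0.545 -0.239  0.04 ]
wrist cam [[0.315, -0.913, -0.259, 0.263], [-0.949, -0.303, -0.085, -0.57], [-0.001, 0.273, -0.962, 0.372], [0.0, 0.0, 0.0, 1.0]] [ 0.197 -0.593  0.23 ] [[303.0, 0.0, 321.0], [0.0, 303.0, 202.0], [0.0, 0.0, 1.0]]
[[0.41, -0.06, 1.59, -0.0, 1.62, 1.98], [0.41, -0.06, 1.59, -0.0, 1.62, 0.41], None, [0.41, -0.06, 1.59, 0.0, 1.62, -1.16]]
[[-0.37, -0.24, 1.75, -0.0, 1.64, 1.2], [-0.37, -0.24, 1.75, 0.0, 1.64, -0.37], None, [-0.37, -0.24, 1.75, 0.0, 1.64, -1.94]]
[[-0.21, 0.13, 1.5, -0.0, 1.51, 1.36], [-0.21, 0.13, 1.5, 0.0, 1.51, -0.21], None, [-0.21, 0.13, 1.5, 0.0, 1.51, -1.78]]
```

```bash
python3 - <<'E'
from h import *
movep([.11,-.42,.3],down(.2)); print(observe()["time_s"])
movep([.50,-.10,.24],down(0)); hold(.2); shot("wrist","wd")
movep([.46,.29,.24],down(0)); hold(.2); shot("wrist","wb")
print(observe()["time_s"])
a=cv2.imread("pics/wd.png");b=cv2.imread("pics/wb.png")
cv2.imwrite("pics/w2.png",cv2.resize(np.vstack([a,b]),(480,600)))
E
```

```text
0.9333
4.7333
```

View pics/w2.png

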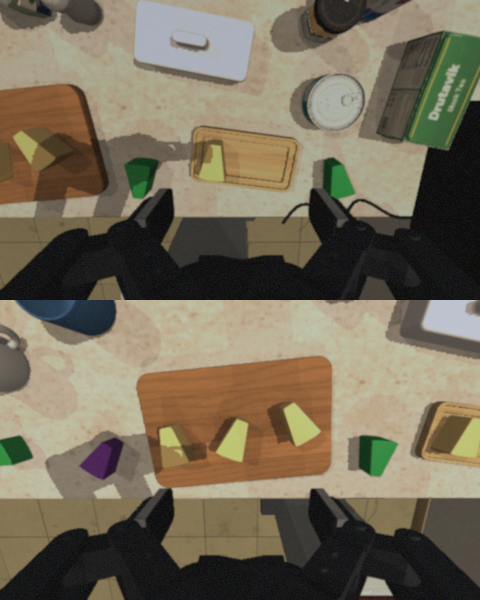

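The wrist views show the wedges on the board (full-resolution wb) at about (230,193), (312,187) and (400,165), all with tips away from the robot. In wd, the dish is at (325,210) with wedge_in at (282,213), and the cover is at (260,53). Next I'll fit the corners.

```bash
cat >> h.py <<'E'
def pts(c,d):
    v,u=np.mgrid[:400,:640]; K,T=c["K"],c["T"]
    P=np.stack([(u-K[0,2])/K[0,0]*d,(v-K[1,2])/K[1,1]*d,d],-1)@T[:3,:3].T+T[:3,3]; P[d==0]=9
    return P
def quad(s,mask,z,amin):
    c={"intrinsics":s["K"],"world_from_camera":s["T"]}; out=[]
    for k in blobs(mask,amin):
        q=cv2.approxPolyN(cv2.convexHull(k),4).reshape(-1,2)
        out.append((q,cast(c,q,z)[:,:2]))
    return out
def wedge(Q):
    "trapezoid corners -> centre, yaw rind->tip, (rind width, tip width, length)"
    e=np.roll(Q,-1,0)-Q; L=np.hypot(*e.T); M=(Q+np.roll(Q,-1,0))/2
    i=int(np.argmin(L)); j=(i+2)%4; a=M[i]-M[j]
    return (M[i]+M[j])/2,np.arctan2(a[1],a[0]),(L[j],L[i],np.hypot(*a))
E
python3 - <<'E'
from h import *
np.set_printoptions(precision=4,suppress=True)
for n,z in (("wb",.061),("wd",.048)):
    s=dict(np.load(n+".npz")); P=pts(s,s["d"]); hsv=cv2.cvtColor(s["im"],cv2.COLOR_RGB2HSV)
    yel=(hsv[...,0]>20)&(hsv[...,0]<35)&(hsv[...,1]>60)
    m=yel&(abs(P[...,2]-z)<.007)
    for q,Q in quad(s,m,z,150):
        sel=np.zeros((400,640),np.uint8); cv2.fillPoly(sel,[q],1)
        zz=P[...,2][(sel>0)&m]; print(n,q.mean(0),wedge(Q),"z",np.median(zz))
    if n=="wd":
        for nm,lo,hi,am in (("dish",.009,.025,800),("cover",.038,.053,2000),("tab",.062,.08,100)):
            mm=(P[...,2]>lo)&(P[...,2]<hi)
            zz=.017 if nm=="dish" else (.046 if nm=="cover" else .07)
            for k in blobs(mm,am):
                W=cast({"intrinsics":s["K"],"world_from_camera":s["T"]},k.reshape(-1,2),zz)[:,:2]
                r=cv2.minAreaRect((W*1000).astype(np.float32)); print(nm,k.reshape(-1,2).mean(0),np.array(r[0])/1000,r[1],r[2])
E
```

```text
wb [224.5 182.5] (array([0.4613, 0.3943]), np.float64(0.16228533872731182), (np.float64(0.033094787266624834), np.float64(0.017078114247199808), np.float64(0.030200424716327605))) z 0.06052999407609663
wb [313.5 185.5] (array([0.4572, 0.2983]), np.float64(-0.36236873209900955), (np.float64(0.0445836621877421), np.float64(0.018523138947934194), np.float64(0.059343089919526616))) z 0.0606630858039664
wb [397.5  163.25] (array([0.4813, 0.2084]), np.float64(0.5844322229301602), (np.float64(0.04484559459676202), np.float64(0.018188528673150812), np.float64(0.05965462738665703))) z 0.06074293329024166
wd [284.  216.5] (array([ 0.4568, -0.0567]), np.float64(-0.18858652823780017), (np.float64(0.047572330397625505), np.float64(0.015997307158542865), np.float64(0.06105526279975175))) z 0.04709013346837587
dish [554.6405 258.5261] [ 0.3942 -0.3915] (157.92564392089844, 60.33838653564453) 0.07109599560499191
dish [323.5119 212.3571] [ 0.4509 -0.1055] (177.0292510986328, 97.65311431884766) 82.11658477783203
dish [ 61.0444 196.5027] [0.4738 0.2388] (190.61619567871094, 200.9995880126953) 5.2845554
[... 193 characters left out ...]
79.25942993164062
tab [606.436 234.133] [ 0.4316 -0.4148] (21.85335350036621, 226.2576446533203) 89.20800018310547
tab [592.2126 119.6916] [ 0.5606 -0.3724] (72.64692687988281, 145.0260009765625) 80.04585266113281
tab [252.4444  51.5093] [ 0.6279 -0.0357] (43.80325698852539, 14.48064136505127) 79.5245132446289
tab [514.3059   4.9529] [ 0.6657 -0.2749] (36.59129333496094, 7.858017921447754) 78.02278900146484
tab [426.1081  30.3581] [ 0.6439 -0.1981] (53.41530990600586, 22.088699340820312) 43.50951385498047
tab [86.8354  9.038 ] [0.6635 0.1122] (12.880593299865723, 28.97684669494629) 8.053977966308594
tab [10.9844  4.1406] [0.6667 0.1786] (23.4014892578125, 7.923952102661133) 89.90271759033203
```

```bash
cat >> h.py <<'E'
DC=np.array([.4509,-.1055]); DY=-.138
def dish(x,y):
    c,s=np.cos(DY),np.sin(DY); return DC+[c*x-s*y,s*x+c*y]
def wrap(a): return (a+np.pi)%(2*np.pi)-np.pi
def pickplace(xy,yaw,flip,slot,dx=0.):
    y=wrap(yaw+np.pi/2+(np.pi if flip else 0))
    gripper_to(.085)
    movep([*xy,.11],down(y)); 
    print("j6",observe()["q"][5],"hit",move_l([*xy,.028],feed=.12,max_force=15))
    gripper_to(.05,40); o=observe(); print("grip",o["opening"],o["grasp_force"])
    move_l([*xy,.13],feed=.25)
    p=dish(dx,slot); yd=DY+np.pi/2
    movep([*p,.13],down(yd)); print("held",observe()["opening"])
    move_l([*p,.03],feed=.15,max_force=15)
    print("land",move_l([*p,.0135],feed=.03,max_force=6),observe()["eef_pos"])
    gripper_to(.073); move_l([*p,.13],feed=.25); print("t",observe()["time_s"])
E
python3 - <<'E'
from h import *
s=dict(np.load("wb.npz")); P=pts(s,s["d"])
for q,Q in quad(s,abs(P[...,2]-.061)<.006,.061,300):
    print(q.mean(0),wedge(Q))
pickplace([.4572,.2983],-.362,True,.0165)
p=dish(0,0); movep([*(p+[.03,0]),.2],down(0)); hold(.15); shot("wrist","p1"); print(observe()["time_s"])
E
```

```text
[228.25 195.5 ] (array([0.44622157, 0.39141533]), np.float64(0.19805157990419087), (np.float64(0.04470803180109723), np.float64(0.01872771568957671), np.float64(0.060021193798854525)))
[313.75 185.75] (array([0.45693912, 0.29804203]), np.float64(-0.3675229942378774), (np.float64(0.044242605932999265), np.float64(0.017560198409147566), np.float64(0.0600744048025041)))
[397.5 163.5] (array([0.48098332, 0.20836288]), np.float64(0.5798665511408857), (np.float64(0.043571010556946496), np.float64(0.018188528673150812), np.float64(0.06015414915296846)))
[111.75  20.5 ] (array([0.61693672, 0.48665899]), np.float64(-2.5752265745417056), (np.float64(0.06921471254621327), np.float64(0.020821558847971745), np.float64(0.01341791076008067)))
j6 -2.3457260628980534 hit False
grip 0.05916241645273793 44.24322577546917
held 0.05904554649745372
land True [ 0.45333699 -0.089221    0.01577232]
t 14.3417
15.825
```

View pics/p1.png

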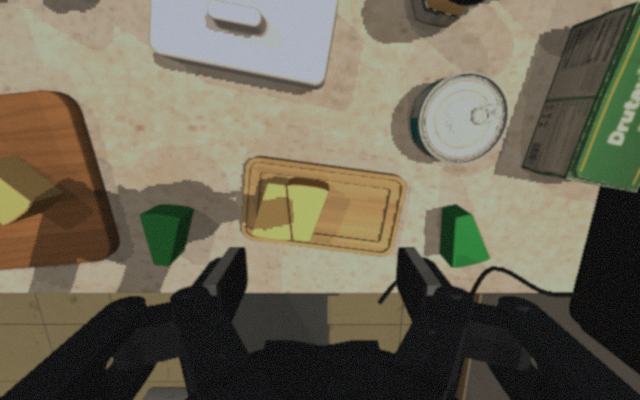

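The second wedge lies beside wedge_in, at about (307,210), with its rind on the far side, so the alternation is right. I'll check the numbers, then place the next one.

```bash
cat >> h.py <<'E'
def look(name,xy=None,z=.2):
    p=dish(0,0)+[.03,0] if xy is None else xy
    movep([*p,z],down(0)); hold(.15); shot("wrist",name); chk(name)
def chk(name,zt=.048):
    s=dict(np.load(name+".npz")); P=pts(s,s["d"]); hsv=cv2.cvtColor(s["im"],cv2.COLOR_RGB2HSV)
    m=(P[...,2]>.04)&(P[...,2]<.056)&(np.hypot(P[...,0]-DC[0],P[...,1]-DC[1])<.11)
    W=cast({"intrinsics":s["K"],"world_from_camera":s["T"]},np.argwhere(m)[:,::-1],zt)[:,:2]-DC
    c,sn=np.cos(DY),np.sin(DY); X=c*W[:,0]+sn*W[:,1]; Y=-sn*W[:,0]+c*W[:,1]
    f=lambda v:np.round(np.percentile(v,[1,99])*1000,1)
    print("all y",f(Y),"x",f(X),"tops z",np.percentile(P[...,2][m],[5,50,95]))
    for x0 in (-.025,-.015,0,.015,.025):
        k=abs(X-x0)<.003; print(x0,"y",f(Y[k]))
    mm=(P[...,2]>.009)&(P[...,2]<.06)
    for k in blobs(mm,800):
        w=cast({"intrinsics":s["K"],"world_from_camera":s["T"]},k.reshape(-1,2),.017)[:,:2]
        r=cv2.minAreaRect((w*1000).astype(np.float32))
        if np.hypot(*(np.array(r[0])/1000-DC))<.03: print("dish",r)
E
python3 - <<'E'
from h import *
chk("p1"); print("--")
pickplace([.4811,.2084],.582,False,-.0165)
look("p2"); print(observe()["time_s"])
E
```

```text
all y [ 0.7 67. ] x [-29.9  30.7] tops z [0.04546637 0.04712153 0.04829263]
-0.025 y [ 9.2 69.7]
-0.015 y [ 7.3 67.4]
0 y [ 3.7 64.1]
0.015 y [ 0.7 60.8]
0.025 y [-1.5 58.7]
dish ((450.7084655761719, -105.44273376464844), (176.8994140625, 97.3872299194336), 82.16407012939453)
--
j6 -0.3227380488127934 hit False
grip 0.05937834277418766 44.09212083555758
held 0.05922460647690158
land True [ 0.44875949 -0.12194434  0.01571527]
t 22.6917
all y [-32.7  66.1] x [-29.3  30.6] tops z [0.04551864 0.04713191 0.04827266]
-0.025 y [-35.7  68.8]
-0.015 y [-33.9  67. ]
0 y [-30.6  63.6]
0.015 y [-28.   60.6]
0.025 y [-25.2  58.6]
dish ((450.7120666503906, -105.44001770019531), (176.94004821777344, 97.40284729003906), 82.0926742553711)
24.225
```

View pics/p2.png

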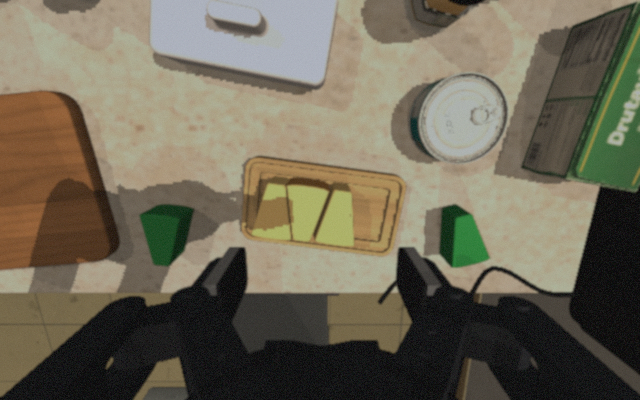

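The row is regular, with the third wedge at about (337,215) and the gap on the right still free. Now the last wedge, with a half turn.

```bash
python3 - <<'E'
from h import *
pickplace([.4462,.3914],.198,True,-.0492)
look("p3",[.5,-.09],.22); print(observe()["time_s"])
s=dict(np.load("p3.npz")); P=pts(s,s["d"])
for zz,lo in ((.046,.038),(.07,.062)):
  for k in blobs((P[...,2]>lo)&(P[...,2]<lo+.017),80):
    w=cast({"intrinsics":s["K"],"world_from_camera":s["T"]},k.reshape(-1,2),zz)[:,:2]
    r=cv2.minAreaRect((w*1000).astype(np.float32))
    if np.hypot(r[0][0]-628,r[0][1]+36)<40: print("cover",zz,r)
E
```

```text
Traceback (most recent call last):
  File "h.py", line 38, in pickplace
    movep([*xy,.11],down(y));
    ~~~~~^^^^^^^^^^^^^^^^^^^
plant.Unreachable: the arm cannot take that pose within its joint ranges
```

The half-turn grasp is just beyond joint 6's range. I'll first turn this wedge by -0.4 rad on the spot on the board, then pick it up with the half turn.

```bash
python3 - <<'E'
from h import *
xy=[.4462,.3914]; y=.198+np.pi/2
assert inverse_kinematics([*xy,.028],down(wrap(-.2+3*np.pi/2))) is not None
gripper_to(.085); movep([*xy,.11],down(y)); move_l([*xy,.028],feed=.12,max_force=15)
gripper_to(.05,40); move_l([*xy,.04],feed=.1); move_l([*xy,.04],rotation=down(y-.398)) 
print("land",move_l([*xy,.0265],feed=.04,max_force=6)); gripper_to(.085); move_l([*xy,.11],feed=.25)
print(observe()["time_s"])
pickplace(xy,-.2,True,-.0492)
look("p3",[.5,-.09],.22); print(observe()["time_s"])
s=dict(np.load("p3.npz")); P=pts(s,s["d"])
for zz,lo in ((.046,.038),(.07,.062)):
  for k in blobs((P[...,2]>lo)&(P[...,2]<lo+.017),80):
    w=cast({"intrinsics":s["K"],"world_from_camera":s["T"]},k.reshape(-1,2),zz)[:,:2]
    r=cv2.minAreaRect((w*1000).astype(np.float32))
    if np.hypot(r[0][0]-628,r[0][1]+36)<40: print("cover",zz,r)
E
```

```text
land True
29.7583
j6 -2.3539536198159667 hit False
grip 0.05923132938290161 44.270333438671514
held 0.05925908403543123
land True [ 0.44436282 -0.15432134  0.01578324]
t 38.55
all y [-64.8  65.6] x [-28.8  31.2] tops z [0.04536676 0.04712055 0.04832812]
-0.025 y [-57.2  69.3]
-0.015 y [-59.3  66.9]
0 y [-62.3  63.4]
0.015 y [-65.6  60.9]
0.025 y [-68.2  58.1]
dish ((450.92291259765625, -105.38121795654297), (176.98623657226562, 97.6422119140625), 82.1678695678711)
40.175
cover 0.046 ((627.9762573242188, -35.58680725097656), (157.7144775390625, 77.75779724121094), 79.25039672851562)
cover 0.07 ((627.870849609375, -35.740325927734375), (43.626426696777344, 14.540743827819824), 79.13694763183594)
```

View pics/p3.png

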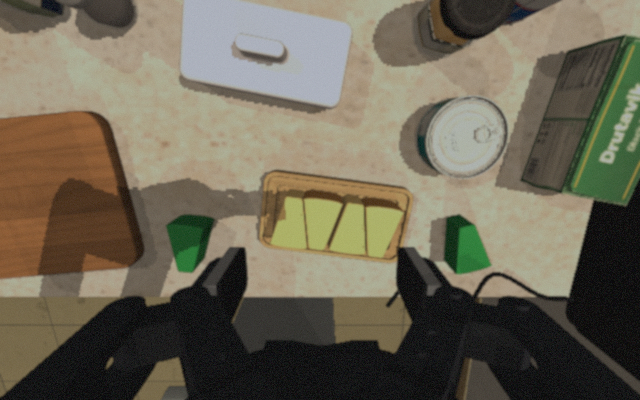

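All four wedges are in the well, alternating and level, spanning (275–400, 190–250). The tops span -70 to 70 mm along y, so they fit under the cover. The cover's tab is at (260,45). Now the cover.

```bash
python3 - <<'E'
from h import *
xy=[.6279,-.0357]; y=np.radians(79.2); z=.0485; p=[.4508,-.1054]; yd=np.radians(82.15)
movep([*xy,.13],down(y)); gripper_to(.04); print("hit",move_l([*xy,z],feed=.1,max_force=10))
z=observe()["eef_pos"][2]; gripper_to(.005,100); o=observe(); print(z,o["opening"],o["grasp_force"])
move_l([*xy,z+.09],feed=.1); print("F",observe()["ft_force"],observe()["opening"])
move_l([*p,z+.09],feed=.15,rotation=down(yd)); hold(.2)
move_l([*p,z+.022],feed=.1,max_force=12); print(observe()["eef_pos"][2]-z)
print("land",move_l([*p,z+.011],feed=.02,max_force=6),observe()["eef_pos"]-[*p,z],observe()["time_s"])
E
```

```text
hit False
0.0492690386554577 0.011738788532878203 98.41649293899536
F [ 0.15824095  0.04990348 -2.97955603] 0.011593244916624414
0.022503759197284756
land True [ 0.00029906 -0.00012975  0.01342824] 47.025
```

```bash
python3 - <<'E'
from h import *
gripper_to(.04); p=observe()["eef_pos"]; move_l([p[0],p[1],.17],feed=.12)
movep([.52,-.1,.24],down(0)); hold(.2); shot("wrist","c1")
s=dict(np.load("c1.npz")); P=pts(s,s["d"]); c={"intrinsics":s["K"],"world_from_camera":s["T"]}
for nm,zz,lo,hi in (("cover",.059,.045,.1),("tab",.083,.075,.1),("dish",.017,.009,.1)):
  for k in blobs((P[...,2]>lo)&(P[...,2]<hi),80):
    r=cv2.minAreaRect((cast(c,k.reshape(-1,2),zz)[:,:2]*1000).astype(np.float32))
    if np.hypot(r[0][0]-451,r[0][1]+105)<40: print(nm,r)
m=(P[...,2]>.05)&(P[...,2]<.068)&(np.hypot(P[...,0]-.451,P[...,1]+.105)<.08)
A=np.c_[P[m][:,:2]-[.451,-.105],np.ones(m.sum())]; print("plane",np.linalg.lstsq(A,P[m][:,2],rcond=None)[0],observe()["time_s"])
E
```

```text
cover ((454.2239074707031, -104.56533813476562), (157.43272399902344, 80.88872528076172), 82.06059265136719)
tab ((453.3606262207031, -104.37629699707031), (43.41780090332031, 15.717255592346191), 82.28012084960938)
dish ((445.4114685058594, -105.83745574951172), (179.19686889648438, 109.15908813476562), 82.26393127441406)
plane [-0.01303446  0.00070446  0.05820574] 50.05
```

View pics/c1.png

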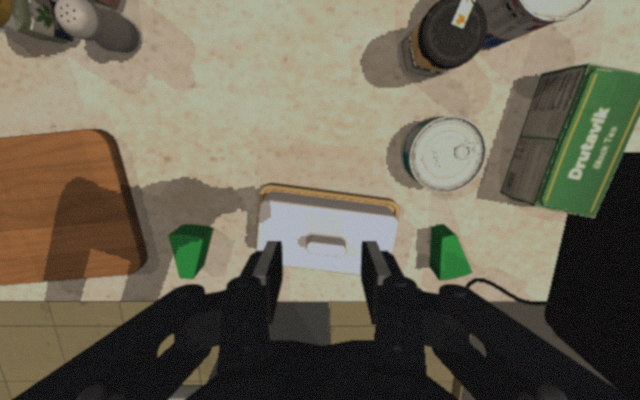

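The cover is on the dish at (327,235), but the lower edge is partly behind the fingers. I'll take one more look from nearer to check level and centring.

```bash
python3 - <<'E'
from h import *
movep([.41,-.1,.28],down(0)); hold(.2); shot("wrist","c2")
s=dict(np.load("c2.npz")); P=pts(s,s["d"]); c={"intrinsics":s["K"],"world_from_camera":s["T"]}
for nm,zz,lo,hi in (("cover",.059,.05,.1),("tab",.083,.075,.1),("dish",.017,.009,.1)):
  for k in blobs((P[...,2]>lo)&(P[...,2]<hi),80):
    r=cv2.minAreaRect((cast(c,k.reshape(-1,2),zz)[:,:2]*1000).astype(np.float32))
    if np.hypot(r[0][0]-451,r[0][1]+105)<40: print(nm,r)
ca,sa=np.cos(DY),np.sin(DY); W=P[...,:2]-DC; X=ca*W[...,0]+sa*W[...,1]; Y=-sa*W[...,0]+ca*W[...,1]
m=(abs(X)<.033)&(abs(Y)<.07)&(P[...,2]<.068)&(P[...,2]>.05)&((abs(X)>.012)|(abs(Y)>.03))
print("plane",np.linalg.lstsq(np.c_[X[m],Y[m],np.ones(m.sum())],P[...,2][m],rcond=None)[0],m.sum(),observe()["time_s"])
for x0 in (-.03,.03):
  for y0 in (-.06,.06): 
    k=m&(abs(X-x0)<.005)&(abs(Y-y0)<.008); print(x0,y0,k.sum(),np.median(P[...,2][k]))
E
```

```text
cover ((451.5220947265625, -104.49063873291016), (157.52430725097656, 77.757568359375), 82.11750793457031)
tab ((451.55133056640625, -104.4984130859375), (42.63682556152344, 14.106451034545898), 81.93011474609375)
dish ((449.7724609375, -105.46861267089844), (177.0741729736328, 96.5342025756836), 82.1439437866211)
plane [ 0.00083087 -0.00103999  0.05827055] 5698 50.8417
-0.03 -0.06 86 0.05823969668072451
-0.03 0.06 92 0.05830359784974701
0.03 -0.06 98 0.05833066694493169
0.03 0.06 102 0.05825592200794469
```

View pics/c2.png

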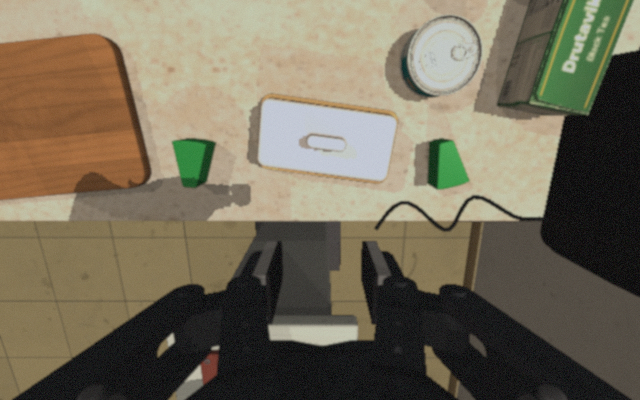

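The cover at (327,139) is level (slopes about 0.001), at the right height and within about 2 mm of centred inside the lip. The robot touches nothing, so I'll hand it in.

```bash
python3 -c "
from plant import *
print(job_done())"
```

```text
the job is handed in; nothing more can be done
None
```

I handed the job in at about 51 s: the last images showed all four wedges alternating in the well, the cover level and within about 2 mm of centred on the ledge, and the arm clear; the judge's result was not returned.

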